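# Press a perfume cap: wind to contact, then half a turn

### The arm

A 6-joint arm with a two-finger parallel gripper is mounted at the origin on the work surface. World frame = base frame: x ahead of the robot, y to its left, z up, the work surface at z = 0. Lengths are in m, angles in rad, forces in N, time in s.
With the tool pointing down it reaches from about 0.35 to 0.775 m from the base axis. Payload 7.3 kg.
Tool frame: the origin (TCP) lies between the finger pads; the fingertips stand 8 mm ahead of it and the grasp point (between the pads) lies 11 mm behind it (robot.nose_length is the distance from the TCP to the fingertips, in m); z points along the fingers, y is the line along which they close (so a half turn about z gives the same grasp; the last joint's range is limited). The gripper opens to 92 mm and grips with 3 to 60 N. Pads are 19 mm wide; open, the fingers measure 130 mm over their backs; the gripper's body (75 mm by 190 mm) begins 47 mm behind the grasp point.
Start: joints at [1.16, 0.342, 1.524, -0, 1.275, -0.146], TCP at [0.137, 0.507, 0.235] pointing down, gripper open.
Joint ranges: [-2.53, 2.53], [-0.77, 2.02], [0.04, 2.7], [-1, 4.14], [0.28, 2.66], [-3.11, 3.11]. Speed limits (rad/s): [2.57, 2.57, 3.14, 3.14, 3.14, 3.14].

### API

Orientations are given as [roll, pitch, yaw] about the fixed x, y, z axes, in that order (R = Rz(yaw) Ry(pitch) Rx(roll)).
In Python, from cell import robot gives the robot as it stands. The module is installed in compiled form; this text tells all that it offers.
- The arm moves only by the shell command python3 -m jog 'ROWS' [FORCE]. ROWS is JSON, a list that holds one entry, the list of rows, each a list of 5 numbers: the gripper's target within -1 to 1 (fully open at 1, half-way at 0, shut at -1), then the shift along the tool's x, y, z in m, then the turn about the tool's z in rad. A call has 1 to 5 rows; each row is the pose to reach, as a shift and turn from the pose commanded when the call began, along the tool's axes at that moment; what a row does not reach only later rows make up. A row lasts 1/12 s, in which the tool goes at most 41.7 mm and 7.16 degrees, less where a joint would pass 70% of its speed; a pose out of reach is approached as far as the arm can. A call with a gripper value outside its range is refused whole. The fingers move at their own pace and stop on an object; FORCE is the grip in N (left out, the last holds). Time passes only in rows, so rows that repeat a pose let the fingers close. It gives the time, the measured TCP pose, the force, the opening and the grip force at its end, in the units of the state.
- robot.observe(): the state, without advancing time (a new reading comes with each control period).
- robot.read_camera(name): name is "scene" or "top" or "wrist"; returns the picture (384x512x3 uint8, red, green, blue); there is no depth.
- robot.camera_model(name): a dict with "camera_matrix" (3x3 intrinsics, pixels), "position" and "attitude" of the camera in the world; the wrist camera has in their place "mount" (4x4, takes a point from camera to tool coordinates, whose origin is the TCP and whose axes are the flange's). Camera axes: x right, y down, z forward; pixel columns grow to the right and rows downward; lengths in m; the calibration is good to about 2 mm. A picture is of the moment at which its call begins: read the wrist's pose just before it. camera_model takes no time and is no camera call.
- robot.hand_in(): hands the job in; it is judged then, once.
The state is a dict: "time": time; "qpos": joint angles; "qvel": joint speeds; "joint_efforts": joint torques, N m; "tool_pos": TCP position; "tool_rot": TCP orientation; "contact_force": force on the tool from outside, world axes, zero at the start; "torque": the same for the moment, N m; "opening": finger opening in m; "grip_force": force on a finger pad.
Only numpy, scipy, OpenCV 4.12 (cv2) and the standard library are available. Lean on these libraries where they do the work, as an engineer would, in place of code of your own. Each camera call takes 0.05 s, during which the arm holds its last target. There are 200 camera calls.

### The job

Slide the bottle on its sled fully home under the screw press, then wind the crank clockwise until the press pad just meets the orange cap, and from there give it exactly another half turn, never as much as three quarters. Let go and leave the press clamped on the bottle like that, and leave the three spare bottles alone.

Things in the scene. Friction and masses are not known exactly. Their poses are not given: they have to be found in the camera images.
- screw_axis (a point): point on the upright screw axis of the blue bench press, level with the middle of the crank's red knob (270 mm above the table). The press is a C-frame: base plate 190 x 200 x 20 mm, column on the press's own -x side (towards the robot), arm over the work with its top 225 mm above the table. z is up; the point's own y axis is the way the sled slides home (from the out position towards the axis).
- crank_knob (a point): middle of the upright red knob on the end of the crank, 55 mm from the screw axis: 22 mm diameter, 46 mm tall (246 to 292 mm above the table), spins freely on its own pin, so it can be held in the fingers without turning them while it is led round its circle. The crank stays at this height; the steel crank arm below the knob has its top at 242 mm. The point's own x axis points outward from the screw axis. The gripper has free room above the whole circle.
- crank (a joint): angle of the crank in rad, growing clockwise seen from above, which winds the ram down 20 mm per full turn; starts anywhere from 0 to 3 (0 to 1/2 turn). Its steady drag asks about 8 N of push at the knob, so it stays where it is left, even under load. Once the pad meets the cap the push needed at the knob steps up by about 5 N, and then climbs evenly to about 6.6 N above the free drag at half a turn past contact.
- sled (a joint): slide of the sled in m: 0 = fully out (as it starts), 0.065 = home against its stop with the bottle under the screw. Drags with about 2.5 N and stays where it is left.
- sled_handle (a point): middle of the black upright handle post on the sled's outer end: 16 mm diameter, 45 mm tall (30 to 75 mm above the table), 125 mm outward from the bottle; moves with the sled. Nothing is above it; when the sled is home it stands 125 mm from the screw axis.
- bottle: the bottle to be pressed: a small peach glass spray bottle 30 mm in diameter with an orange cap of 27 mm, standing loose in the white 14 mm deep nest of the sled; origin at the centre of its underside (30 mm above the table), z up. The cap stands more or less proud: its top is anywhere from 98 to 114 mm above the bottle's underside, different every time and not measured; the cap itself does not give under the press.
- ram: the steel ram with its black sprung press pad of 34 mm diameter at the lower end, under the screw; origin at the middle of the pad's face while unloaded, 158 mm above the table at crank angle 0. The pad is held out by a preloaded spring: on meeting the cap it begins to give at about 85 N and adds 3 N per mm of further ram travel, so about 115 N half a turn past contact, and this load is what sets the seal under the cap. The cap may crack from 132 N.
- spare_purple: bystander: spray bottle with purple cap, 30 mm diameter, 98 mm tall, standing on the table near the press; origin at the centre of its underside
- spare_green: bystander: the same with a green cap
- spare_yellow: bystander: the same with a yellow cap
There are look-alikes about, which are no part of the job. What is shaped like the bottle but black or pink is not meant.

How it is judged:
On the way, in this order (a step that is already met when the one before it is completed fails the run):
1. the sled is home under the press with the bottle standing in it (value of joint sled above 0.062 m and angle between bottle's own z axis and vertical below 0.12 rad), for 0.1 s.
2. the press pad bears on the cap (contact force between ram and bottle above 5 N), for 0.05 s.
At the end, for the whole second after the job is handed in: The sled is home (within 3 mm), the bottle stands upright in it, and the press rests clamped on the cap half a turn past contact to within an eighth of a turn either way (load 107.5 to 122.5 N), the crank at rest (all of step 1 and contact force between ram and bottle between 107.5 and 122.5 N and velocity of joint crank between -0.05 and 0.05 rad/s); the robot touches nothing.
It fails at once if the press is overwound: about three quarters of a turn or more past contact (load above 132 N) (contact force between ram and bottle above 132 N).
It fails at once if the press bears on the cap before the sled is home (contact force between ram and bottle above 5 N and value of joint sled below 0.06 m).
It fails at once if a spare bottle is shoved more than 20 mm or knocked over (distance of any of spare_purple, spare_green, spare_yellow from where it was at the start of the episode above 0.02 m or angle between any of spare_purple, spare_green, spare_yellow's own z axis and vertical above 0.5 rad).
It also fails if it takes over 72 s, if anything falls off the work surface, if the arm or the gripper's body presses on something with over 40 N, if the wrist force passes 120 N, or if a joint passes its speed limit or range.

## Working session

There is one attempt and no reset: what is moved stays moved. The work goes in short steps, Python scripts to look and compute and a shell command to move; the robot and the scene stay as the last step left them, time stands still between calls to the robot, and variables do not carry over. Pictures are saved under pics/ and viewed, at most 10 in all, crops included, and the job is handed in when it is done.

```bash
mkdir -p pics; cat > h.py <<'E'
import numpy as np, cv2
from cell import robot
from scipy.spatial.transform import Rotation as R
def cam(n,s=None):
    m=robot.camera_model(n); K=np.array(m["camera_matrix"])
    if "mount" in m:
        s=s or robot.observe(); T=np.eye(4); T[:3,:3]=rot(s["tool_rot"]); T[:3,3]=s["tool_pos"]
        M=T@np.array(m["mount"]); return K,M[:3,3],M[:3,:3]
    return K,np.array(m["position"]),rot(m["attitude"])
def rot(a):
    a=np.array(a); return a if a.shape==(3,3) else R.from_euler('xyz',a).as_matrix()
def ray(c,px):
    K,p,A=c; return p, A@np.linalg.inv(K)@np.array([px[0],px[1],1.])
def plane(c,px,z):
    p,d=ray(c,px); return p+d*(z-p[2])/d[2]
def two(c1,a,c2,b):
    p,d=ray(c1,a); q,e=ray(c2,b); d/=np.linalg.norm(d); e/=np.linalg.norm(e)
    t=np.linalg.lstsq(np.c_[d,-e],q-p,rcond=None)[0]; u=p+d*t[0]; v=q+e*t[1]
    return (u+v)/2, np.linalg.norm(u-v)
def proj(c,P):
    K,p,A=c; u=K@A.T@(np.array(P)-p); return u[:2]/u[2]
def save(n,f):
    im=robot.read_camera(n); cv2.imwrite('pics/'+f,im[:,:,::-1]); return im
E
python3 - <<'E'
from h import *
s=robot.observe(); print(s)
for n in("scene","top","wrist"):
    print(robot.camera_model(n)); save(n,n+'0.png')
a=[cv2.imread('pics/%s0.png'%n) for n in("scene","top")]
E
```

```text
{'time': 0.0, 'qpos': array([ 1.15999603e+00,  3.42758794e-01,  1.52502412e+00,  6.79318014e-06,
        1.27540178e+00, -1.45993931e-01]), 'qvel': array([-0.00055689, -0.0010334 ,  0.00126406, -0.00016449, -0.00099191,
       -0.00050501]), 'joint_efforts': array([ 1.07828469e-03, -4.31253612e+01, -2.44220495e+01,  7.16891815e-02,
        5.60832547e-02, -9.79618085e-05]), 'tool_pos': array([0.13721673, 0.50633775, 0.23402376]), 'tool_rot': array([-3.14001850e+00, -2.38029145e-04,  2.87678411e+00]), 'contact_force': array([ 0.3361407 , -0.58623871, -1.0630629 ]), 'torque': array([-0.02249211,  0.0188866 , -0.00371454]), 'grip_force': 0.0, 'opening': 0.09191389555827091}
{'camera_matrix': array([[425.79412227,   0.        , 255.21365902],
       [  0.        , 425.79412227, 185.94713182],
       [  0.        ,   0.        ,   1.        ]]), 'position': array([ 1.13927047, -0.0301676 ,  0.83791581]), 'attitude': array([-2.44764115e+00,  1.51747882e-03,  1.37688694e+00])}
{'camera_matrix': array([[352.00800942,   0.        , 255.74615952],
       [  0.        , 352.00800942, 189.45056517],
       [  0.        ,   0.        ,   1.        ]]), 'position': array([0.56189034, 0.08559217, 0.91608283]), 'attitude': array([-3.09674412e+00, -1.08273967e-03, -1.59987956e+00])}
{'camera_matrix': array([[279.72788912,   0.        , 255.18404455],
       [  0.        , 279.72788912, 191.9049353 ],
       [  0.        ,   0.        ,   1.        ]]), 'mount': array([[ 2.01932573e-04, -9.52014005e-01, -3.06054396e-01,
         8.40855560e-02],
       [ 9.99999932e-01,  2.86210583e-04, -2.30494728e-04,
        -1.49755220e-04],
       [ 3.07030216e-04, -3.06054328e-01,  9.52013999e-01,
        -1.49622621e-01],
       [ 0.00000000e+00,  0.00000000e+00,  0.00000000e+00,
         1.00000000e+00]])}
```

View pics/scene0.png

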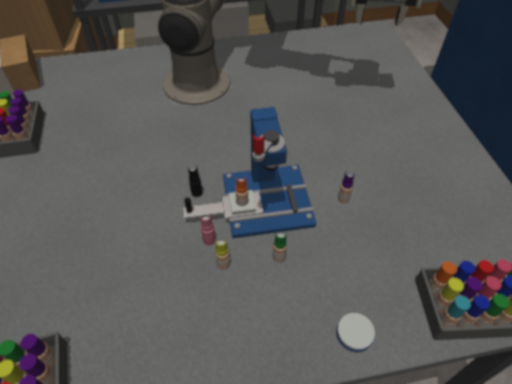

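View pics/top0.png

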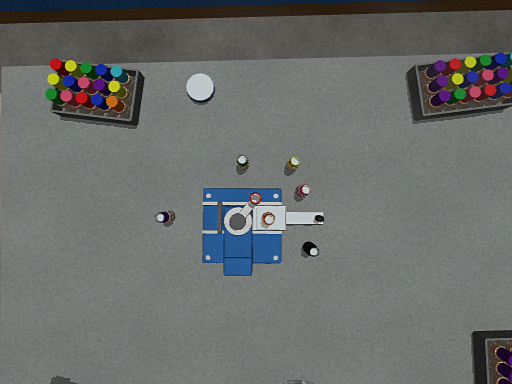

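The scene view shows the knob at (258,146), the handle post at (187,204), the orange-capped bottle at (241,190), and look-alikes black (195,181) and pink (207,230). In the top view these are knob (255,199), handle (319,218), bottle (268,218), black (312,250) and pink (303,190). The spares are purple (163,217), green (242,160) and yellow (293,162).

Candidates for the handle are the black post at top (319,218), on the white sled, and the black bottle at (312,250), which stands free. I choose the post. For the knob there is only the red ring on the crank; the red caps are in the far trays.

```bash
python3 - <<'E'
from h import *
S=cv2.imread('pics/scene0.png');T=cv2.imread('pics/top0.png')
cs,ct=cam('scene'),cam('top')
a=cv2.resize(S[120:260,170:310],(560,560),interpolation=3)
cv2.imwrite('pics/crop.png',a)
b=cv2.resize(T[170:270,195:335],(784,560),interpolation=3); cv2.imwrite('pics/cropt.png',b)
def blobs(im,roi,f):
    x0,y0,x1,y1=roi; h=cv2.cvtColor(im,cv2.COLOR_BGR2HSV)[y0:y1,x0:x1].astype(int)
    m=f(h[...,0],h[...,1],h[...,2]).astype(np.uint8)
    n,l,st,c=cv2.connectedComponentsWithStats(m)
    return [(st[i],c[i]+[x0,y0]) for i in range(1,n) if st[i,4]>8]
red=lambda h,s,v:((h<5)|(h>174))&(s>130)&(v>90)
org=lambda h,s,v:(h>=5)&(h<16)&(s>140)&(v>90)
blk=lambda h,s,v:(v<55)
for nm,im,c,roi in(('s',S,cs,(170,120,310,260)),('t',T,ct,(195,170,335,270))):
    for k,f in(('red',red),('org',org),('blk',blk)):
        for st,ce in blobs(im,roi,f): print(nm,k,st,ce.round(1), [plane(c,ce,z).round(3) for z in((.269,) if k=='red' else (.13,) if k=='org' else (.075,.053))])
E
```

```text
s red [83 16 11  6 40] [258.  138.8] [array([0.56 , 0.088, 0.269])]
s org [67 61  9 12 92] [240.8 186.5] [array([0.557, 0.051, 0.13 ])]
s blk [82  7  3  8 13] [252.5 131. ] [array([0.332, 0.12 , 0.075]), array([0.308, 0.124, 0.053])]
s blk [82 19  1 12 12] [252.  144.5] [array([0.38 , 0.109, 0.075]), array([0.359, 0.113, 0.053])]
s blk [102  19   6   6  20] [274.6 141.5] [array([0.381, 0.168, 0.075]), array([0.359, 0.174, 0.053])]
s blk [ 87  38  20  22 240] [265.1 170.4] [array([0.473, 0.124, 0.075]), array([0.454, 0.128, 0.053])]
s blk [ 19  49  14  28 269] [195.2 183.4] [array([ 0.481, -0.046,  0.075]), array([ 0.462, -0.046,  0.053])]
s blk [15 78  7 14 70] [188.1 204.4] [array([ 0.54 , -0.068,  0.075]), array([ 0.523, -0.069,  0.053])]
t red [55 23 11 11 38] [254.8 198.2] [array([0.575, 0.086, 0.269])]
t org [69 43 10  4 14] [268.2 214.6] [array([0.54 , 0.058, 0.13 ])]
t blk [120  45   9   7  45] [319.1 218. ] [array([ 0.527, -0.065,  0.075]), array([ 0.526, -0.069,  0.053])]
t blk [92 54 15  1 15] [294. 224.] [array([ 0.515, -0.005,  0.075]), array([ 0.513, -0.007,  0.053])]
t blk [109  54  17   1  17] [312. 224.] [array([ 0.513, -0.048,  0.075]), array([ 0.512, -0.051,  0.053])]
t blk [107  72  15  15 116] [308.2 247.4] [array([ 0.458, -0.037,  0.075]), array([ 0.456, -0.04 ,  0.053])]
```

View pics/crop.png

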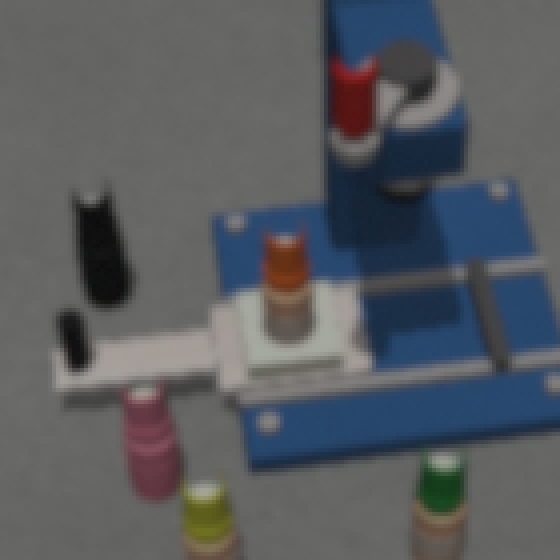

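View pics/cropt.png

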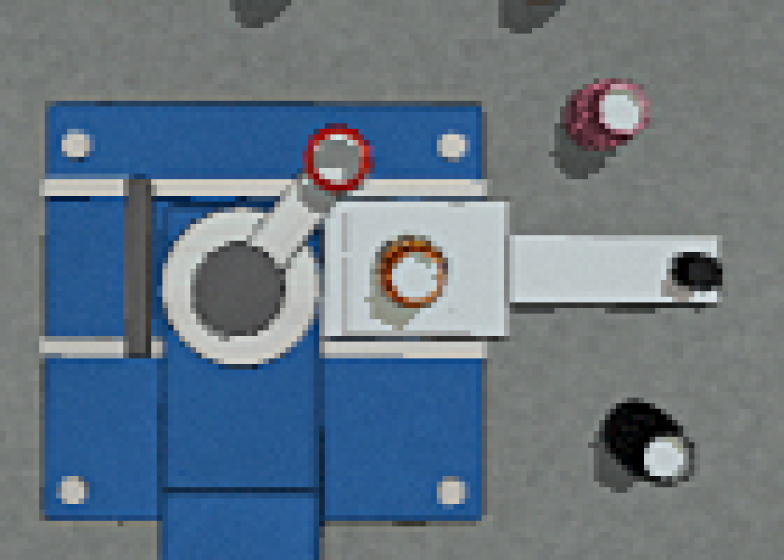

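The crops confirm the choices. The handle post is at scene crop (70,315–365) / top crop (696,272), standing on the white sled tongue. The red knob is at scene crop (355,65–130) / top crop (337,160). The screw hub is at top crop (239,287) / scene crop (407,62). The black bottle stands off the sled.

```bash
python3 - <<'E'
from h import *
cs,ct=cam('scene'),cam('top')
S=lambda x,y:((x+.5)/4-.5+170,(y+.5)/4-.5+120)
T=lambda x,y:((x+.5)/5.6-.5+195,(y+.5)/5.6-.5+170)
for n,s,t,z in(('handle top',S(69,316),T(703,272),.075),('knob top',S(355,66),T(337,160),.292),('hub top',S(407,58),T(239,286),.26),('cap top',S(285,241),T(413,277),.135)):
    P,e=two(cs,s,ct,t); print(n,P.round(4),'gap',round(e,4),'top@z',plane(ct,t,z).round(4),'scene@z',plane(cs,s,z).round(4))
A=plane(ct,T(42,188),.022);B=plane(ct,T(487,188),.022);C=plane(ct,T(42,347),.022);D=plane(ct,T(487,347),.022)
for p,q in((B,A),(D,C)):print('rail dir',np.degrees(np.arctan2(*(q-p)[[1,0]])))
for q in((45,102),(482,102),(482,520),(45,520)):print(plane(ct,T(*q),.02).round(4))
for n,q in(('pink',T(620,112)),('black',T(665,458))): print(n,plane(ct,q,.098).round(3))
E
```

```text
handle top [ 0.5267 -0.0678  0.0795] gap 0.0015 top@z [ 0.5267 -0.0678  0.075 ] scene@z [ 0.5229 -0.0688  0.075 ]
knob top [0.5745 0.0861 0.2895] gap 0.0004 top@z [0.5745 0.0863 0.292 ] scene@z [0.577  0.0853 0.292 ]
hub top [0.5339 0.1206 0.2507] gap 0.0002 top@z [0.5343 0.12   0.26  ] scene@z [0.5435 0.1183 0.26  ]
cap top [0.5298 0.0566 0.1201] gap 0.0013 top@z [0.5305 0.0578 0.135 ] scene@z [0.5423 0.0542 0.135 ]
rail dir 88.33402068223891
rail dir 88.32904223945013
[0.6102 0.2186 0.02  ]
[0.6044 0.0199 0.02  ]
[0.4158 0.0259 0.02  ]
[0.4216 0.2229 0.02  ]
pink [ 0.595 -0.032  0.098]
black [ 0.452 -0.045  0.098]
```

Geometry checks out: axis ≈ (0.533,0.121), knob radius about 54.5 mm, handle 190 mm from the axis, slide direction at 88.3°. First I raise the tool and turn it so the camera faces away from the press.

```bash
J="python3 -m jog"
$J '[[[-0.1,0,0,-0.04,0.125],[-0.1,0,0,-0.08,0.25],[-0.1,0,0,-0.12,0.375],[-0.1,0,0,-0.12,0.5],[-0.1,0,0,-0.12,0.625]]]' 20
for i in 1 2 3 4 5; do :; done
$J '[[[-0.1,0,0,0,0.125],[-0.1,0,0,0,0.25],[-0.1,0,0,0,0.375],[-0.1,0,0,0,0.5],[-0.1,0,0,0,0.625]]]'
$J '[[[-0.1,0,0,0,0.125],[-0.1,0,0,0,0.25],[-0.1,0,0,0,0.375],[-0.1,0,0,0,0.5],[-0.1,0,0,0,0.625]]]'
$J '[[[-0.1,0,0,0,0.125],[-0.1,0,0,0,0.25],[-0.1,0,0,0,0.375],[-0.1,0,0,0,0.5],[-0.1,0,0,0,0.625]]]'
cat >> h.py <<'E'
def go(target,yaw=None):
    s=robot.observe(); A=rot(s["tool_rot"]); d=A.T@(np.array(target)-s["tool_pos"])
    print('pos',s["tool_pos"].round(4),'rpy',s["tool_rot"].round(3),'q1,q6',s["qpos"][[0,5]].round(2),'t',round(s["time"],2),'shift',d.round(4),'turn',None if yaw is None else round(float((s["tool_rot"][2]-yaw+np.pi)%(2*np.pi)-np.pi),3))
E
python3 -c "
from h import *
go([.527,-.068,.36],-1.35)"
```

```text
time: 0.57
tool_pos: [0.1377, 0.5075, 0.3574]
tool_rot: [3.137, -0.003, 2.246]
contact_force: [0.0, -0.7, -1.0]
opening: 0.0629
grip_force: 0.0
time: 0.98
tool_pos: [0.1373, 0.5066, 0.3544]
tool_rot: [-3.141, 0.001, 1.621]
contact_force: [-0.3, 0.1, 0.0]
opening: 0.0414
grip_force: 0.0
time: 1.4
tool_pos: [0.1373, 0.5066, 0.3544]
tool_rot: [3.141, 0.001, 0.996]
contact_force: [-0.1, -0.0, 0.1]
opening: 0.0415
grip_force: 0.0
time: 1.82
tool_pos: [0.1373, 0.5066, 0.3544]
tool_rot: [3.141, 0.001, 0.371]
contact_force: [0.8, 0.6, 0.4]
opening: 0.0409
grip_force: 0.0
pos [0.1373 0.5066 0.3544] rpy [3.141e+00 1.000e-03 3.710e-01] q1,q6 [1.16 2.36] t 1.82 shift [ 0.1551  0.6767 -0.0054] turn 1.721
```

```bash
J="python3 -m jog"
$J '[[[-0.1,0.0078,0.034,0,0],[-0.1,0.0155,0.068,0,0],[-0.1,0.0233,0.102,0,0],[-0.1,0.031,0.136,0,0],[-0.1,0.039,0.17,0,0]]]' |head -2
$J '[[[-0.1,0.0078,0.034,0,0],[-0.1,0.0155,0.068,0,0],[-0.1,0.0233,0.102,0,0],[-0.1,0.031,0.136,0,0],[-0.1,0.039,0.17,0,0]]]' |head -2
$J '[[[-0.1,0.0078,0.034,0,0],[-0.1,0.0155,0.068,0,0],[-0.1,0.0233,0.102,0,0],[-0.1,0.031,0.136,0,0],[-0.1,0.039,0.17,0,0]]]' |head -2
$J '[[[-0.1,0.0078,0.034,0,0],[-0.1,0.0155,0.068,0,0],[-0.1,0.0233,0.102,0,0],[-0.1,0.031,0.136,0,0],[-0.1,0.039,0.168,0,0]]]' |head -2
$J '[[[-0.1,0,0,0,0.125],[-0.1,0,0,0,0.25],[-0.1,0,0,0,0.375],[-0.1,0,0,0,0.5],[-0.1,0,0,0,0.625]]]'|head -2
$J '[[[-0.1,0,0,0,0.125],[-0.1,0,0,0,0.25],[-0.1,0,0,0,0.375],[-0.1,0,0,0,0.5],[-0.1,0,0,0,0.625]]]'|head -2
$J '[[[-0.1,0,0,0,0.125],[-0.1,0,0,0,0.25],[-0.1,0,0,0,0.375],[-0.1,0,0,0,0.475],[-0.1,0,0,0,0.475]]]'|head -2
python3 -c "
from h import *
go([.527,-.068,.25],-1.35)"
```

```text
time: 2.23
tool_pos: [0.2365, 0.3615, 0.3545]
time: 2.65
tool_pos: [0.3354, 0.2177, 0.3547]
time: 3.07
tool_pos: [0.4343, 0.0739, 0.3546]
time: 3.48
tool_pos: [0.5325, -0.0682, 0.3543]
time: 3.9
tool_pos: [0.5318, -0.0665, 0.3542]
time: 4.32
tool_pos: [0.5318, -0.0663, 0.3543]
time: 4.73
tool_pos: [0.5318, -0.0663, 0.3544]
pos [ 0.5318 -0.0663  0.3544] rpy [ 3.141  0.    -1.352] q1,q6 [-0.27  2.66] t 4.73 shift [0.0007 0.005  0.1044] turn -0.002
```

```bash
J="python3 -m jog"
$J '[[[-0.1,0,0.005,0.04,0],[-0.1,0,0.005,0.08,0],[-0.1,0,0.005,0.12,0],[-0.1,0,0.005,0.14,0],[-0.1,0,0.005,0.14,0]]]' |head -2
python3 - <<'E'
from h import *
c=cam('wrist'); im=save('wrist','w1.png'); go([.527,-.068,.21])
for z in(.03,.075): print(proj(c,[.527,-.068,z]).round(1))
h=cv2.cvtColor(im,cv2.COLOR_RGB2GRAY); 
E
```

```text
time: 5.15
tool_pos: [0.5242, -0.0667, 0.2098]
pos [ 0.5259 -0.0671  0.2129] rpy [ 3.137e+00  2.000e-03 -1.346e+00] q1,q6 [-0.27  2.64] t 5.2 shift [ 0.0011 -0.0009  0.0029] turn None
[251.2 171.8]
[251.  182.1]
```

View pics/w1.png

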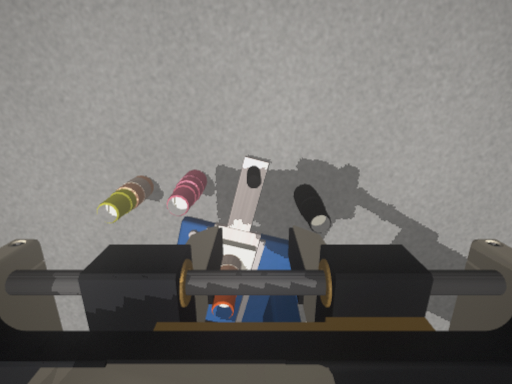

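The wrist view shows the post at (254,177) on the white tongue, against a prediction of (251,177), so the post is about 3 mm further along tool y. The black bottle at (312,205) is clear of the fingers. Now I descend and grip.

```bash
J="python3 -m jog"
$J '[[[-0.1,0.001,0.002,0.04,0],[-0.1,0.001,0.002,0.08,0],[-0.1,0.001,0.002,0.12,0],[-0.1,0.001,0.002,0.155,0],[-0.1,0.001,0.002,0.155,0]]]'
$J '[[[-1,0,0,0,0],[-1,0,0,0,0],[-1,0,0,0,0],[-1,0,0,0,0],[-1,0,0,0,0]]]' 25
python3 -c "
from h import *
s=robot.observe();d=np.array([np.cos(np.radians(88.33)),np.sin(np.radians(88.33)),0]);go(s['tool_pos']+d*.066)"
```

```text
time: 5.62
tool_pos: [0.5229, -0.0682, 0.0557]
tool_rot: [3.134, 0.004, -1.347]
contact_force: [-0.8, -0.5, -0.6]
opening: 0.0412
grip_force: 0.0
time: 6.03
tool_pos: [0.5257, -0.0692, 0.062]
tool_rot: [-3.14, -0.001, -1.348]
contact_force: [-4.7, -0.8, 9.4]
opening: 0.0154
grip_force: 25.0
pos [ 0.5257 -0.0692  0.062 ] rpy [-3.140e+00 -1.000e-03 -1.348e+00] q1,q6 [-0.28  2.64] t 6.03 shift [-0.0639 -0.0165 -0.0001] turn None
```

```bash
J="python3 -m jog"
$J '[[[-1,-0.004,-0.001,0,0],[-1,-0.011,-0.0028,0,0],[-1,-0.018,-0.0046,0,0],[-1,-0.025,-0.0065,0,0],[-1,-0.032,-0.0083,0,0]]]'|head -4
$J '[[[-1,-0.007,-0.0018,0,0],[-1,-0.014,-0.0036,0,0],[-1,-0.021,-0.0054,0,0],[-1,-0.026,-0.0067,0,0],[-1,-0.0295,-0.0076,0,0]]]'|head -4
$J '[[[-1,-0.0015,-0.0004,0,0],[-1,-0.003,-0.0008,0,0],[-1,-0.003,-0.0008,0,0],[-1,-0.003,-0.0008,0,0],[-1,-0.003,-0.0008,0,0]]]'|head -4
python3 -c "
from h import *
go(np.array([.5257,-.0692,.062])+[.0019,.065,0])"
```

```text
time: 6.45
tool_pos: [0.5267, -0.0363, 0.062]
tool_rot: [-3.14, -0.002, -1.348]
contact_force: [-3.2, -3.6, 9.2]
time: 6.87
tool_pos: [0.5277, -0.0054, 0.062]
tool_rot: [-3.14, -0.002, -1.347]
contact_force: [-3.6, -3.2, 8.7]
time: 7.28
tool_pos: [0.5278, -0.0045, 0.062]
tool_rot: [-3.141, -0.004, -1.347]
contact_force: [-5.3, -11.3, 8.3]
pos [ 0.5278 -0.0045  0.062 ] rpy [-3.141 -0.004 -1.347] q1,q6 [-0.15  2.77] t 7.28 shift [-0.0003  0.0001  0.    ] turn None
```

Travel was 64.7 mm and it now presses against the stop with 11 N, so the sled is home. I release and rise.

```bash
J="python3 -m jog"
$J '[[[-0.1,0.002,0,0,0],[-0.1,0.002,0,0,0],[-0.1,0.002,0,0,0],[-0.1,0.002,0,-0.01,0],[-0.1,0.002,0,-0.03,0]]]'
$J '[[[-0.1,0,0,-0.04,0],[-0.1,0,0,-0.08,0],[-0.1,0,0,-0.12,0],[-0.1,0,0,-0.16,0],[-0.1,0,0,-0.20,0]]]'|head -2
$J '[[[-0.1,0,0,-0.04,0],[-0.1,0,0,-0.08,0],[-0.1,0,0,-0.08,0],[-0.1,0,0,-0.08,0]]]'|head -2
python3 - <<'E'
from h import *
c=cam('wrist'); im=save('wrist','w2.png'); go([.5745,.0862,.36])
print('pred knob',proj(c,[.5745,.0862,.292]),'hub',proj(c,[.532,.1205,.26]))
t=save('top','t2.png'); s=save('scene','s2.png')
out=np.zeros((560,800,3),np.uint8)
out[:384,:512]=im; out[384:,:246]=cv2.resize(t[170:270,195:335],(246,176)); 
out[:280,520:]=cv2.resize(s[120:260,170:310],(280,280)); out[280:,520:]=cv2.resize(t[170:270,215:315],(280,280))
cv2.imwrite('pics/c2.png',out[:,:,::-1])
E
```

```text
time: 7.7
tool_pos: [0.5264, -0.0037, 0.0888]
tool_rot: [3.138, 0.002, -1.348]
contact_force: [0.5, -0.2, 0.1]
opening: 0.0401
grip_force: 0.0
time: 8.12
tool_pos: [0.5272, -0.0037, 0.2928]
time: 8.45
tool_pos: [0.5283, -0.0039, 0.3729]
pos [ 0.5276 -0.0039  0.3706] rpy [-3.14  -0.    -1.348] q1,q6 [-0.15  2.77] t 8.5 shift [-0.0775 -0.0656  0.0107] turn None
pred knob [187.19427167 277.8260863 ] hub [227.11789476 293.8372075 ]
```

View pics/c2.png

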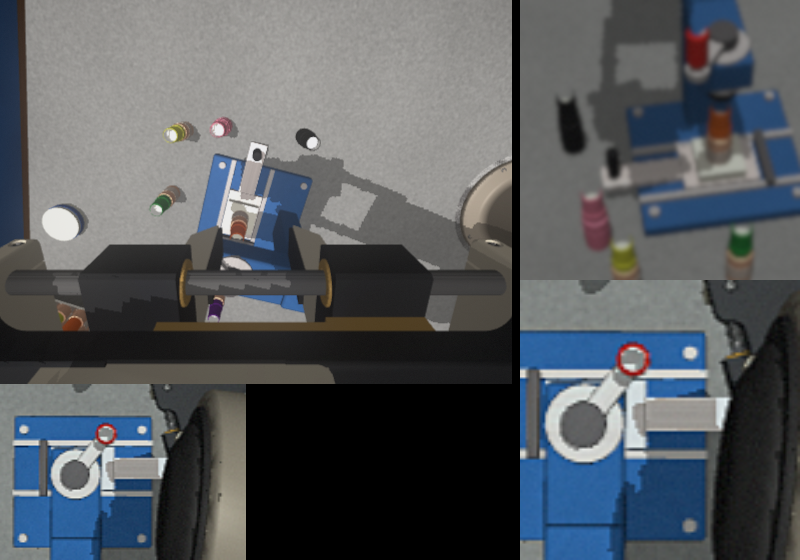

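The composite shows the sled home: the tongue reaches the base edge in the inset, and the bottle stands upright in the scene inset at (718,135), under the ram. The crank is unmoved, with its knob at inset (633,358). Next I go over the knob.

```bash
J="python3 -m jog"
$J '[[[-0.1,-0.02,-0.017,0,-0.1],[-0.1,-0.04,-0.034,0,-0.2],[-0.1,-0.06,-0.05,0,-0.3],[-0.1,-0.0775,-0.0656,0.005,-0.4],[-0.1,-0.0775,-0.0656,0.01,-0.5]]]'|head -4
python3 -m jog '[[[-0.1,0,0,0,0],[-0.1,0,0,0,0]]]' |tail -3
python3 -c "
from h import *
go([.5747,.0860,.264],-.85)"
```

```text
time: 9.02
tool_pos: [0.5754, 0.0894, 0.3573]
tool_rot: [3.14, 0.003, -0.84]
contact_force: [-0.2, -0.6, -0.3]
contact_force: [0.3, -0.7, 0.4]
opening: 0.0414
grip_force: 0.0
pos [0.5741 0.0859 0.3581] rpy [ 3.139e+00  2.000e-03 -8.510e-01] q1,q6 [0.02 2.44] t 9.18 shift [ 0.0005 -0.0007  0.0941] turn -0.001
```

```bash
J="python3 -m jog"
$J '[[[-0.1,0.0005,-0.0005,0.03,0],[-0.1,0.0005,-0.0005,0.05,0],[-0.1,0.0005,-0.0005,0.065,0]]]'|tail -3
$J '[[[-0.1,0,0,0.015,0],[-0.1,0,0,0.029,0],[-0.1,0,0,0.029,0]]]'
$J '[[[-1,0,0,0,0],[-1,0,0,0,0],[-1,0,0,0,0],[-1,0,0,0,0],[-1,0,0,0,0]]]' 40
python3 -c "
from h import *
go([.5747,.0860,.264],-.85);s=robot.observe();print(s['torque'])"
```

```text
contact_force: [-0.7, 0.3, 0.1]
opening: 0.0409
grip_force: 0.0
time: 9.68
tool_pos: [0.5737, 0.0849, 0.2629]
tool_rot: [3.137, 0.004, -0.852]
contact_force: [0.2, -0.4, -0.8]
opening: 0.0413
grip_force: 0.0
time: 10.1
tool_pos: [0.5753, 0.0852, 0.2669]
tool_rot: [-3.142, -0.001, -0.849]
contact_force: [-3.1, -3.5, 4.9]
opening: 0.021
grip_force: 40.0
pos [0.5753 0.0852 0.2669] rpy [-3.142e+00 -1.000e-03 -8.490e-01] q1,q6 [0.02 2.44] t 10.1 shift [-0.001  -0.0001  0.0029] turn 0.001
[-0.55889853  0.77204148 -0.01231729]
```

```bash
cat > f.py <<'E'
import sys,re,numpy as np
# reads jog output: knob angle (clockwise, from start), radius, tangential/radial push
a=np.array
for b in sys.stdin.read().split('time:')[1:]:
    g=lambda k:a([float(x) for x in re.search(k+r': \[(.*?)\]',b)[1].split(',')])
    p=g('tool_pos')[:2]-[.532,.1205]; f=g('contact_force'); z=g('tool_pos')[2]; r=np.hypot(*p); u=p/r; t=a([u[1],-u[0]])
    print('t',b.split()[0],'cw',round((-39-np.degrees(np.arctan2(p[1],p[0])))%360,1),'r',round(r,4),'drag',round(-f[:2]@t,2),'rad',round(f[:2]@u,2),'fz',f[2],'z',z,'grip',b.split('grip_force:')[1].strip())
E
python3 - <<'E'
import numpy as np
for k in range(12):
    q=np.radians(-9.7+30*k+np.array([0,15,30])); x,y=.055*np.cos(q),.055*np.sin(q)
    print(30*k,np.c_[x-x[0],y-y[0]][1:].round(4).tolist())
E
```

```text
0 [[0.0006, 0.0143], [-0.0026, 0.0283]]
30 [[-0.0067, 0.0127], [-0.0165, 0.0232]]
60 [[-0.0121, 0.0077], [-0.0259, 0.0119]]
90 [[-0.0143, 0.0006], [-0.0283, -0.0026]]
120 [[-0.0127, -0.0067], [-0.0232, -0.0165]]
150 [[-0.0077, -0.0121], [-0.0119, -0.0259]]
180 [[-0.0006, -0.0143], [0.0026, -0.0283]]
210 [[0.0067, -0.0127], [0.0165, -0.0232]]
240 [[0.0121, -0.0077], [0.0259, -0.0119]]
270 [[0.0143, -0.0006], [0.0283, 0.0026]]
300 [[0.0127, 0.0067], [0.0232, 0.0165]]
330 [[0.0077, 0.0121], [0.0119, 0.0259]]
```

```bash
J="python3 -m jog"
( $J '[[[-1,0.0006,0.0143,0,0],[-1,-0.0026,0.0283,0,0]]]'
$J '[[[-1,-0.0067,0.0127,0,0],[-1,-0.0165,0.0232,0,0]]]'
$J '[[[-1,-0.0121,0.0077,0,0],[-1,-0.0259,0.0119,0,0]]]' ) | python3 f.py
```

```text
t 10.27 cw 26.5 r 0.0559 drag 7.74 rad -1.31 fz 2.2 z 0.267 grip 40.0
t 10.43 cw 56.7 r 0.0557 drag 8.18 rad -0.61 fz 1.1 z 0.267 grip 40.0
t 10.6 cw 86.9 r 0.0553 drag 8.5 rad 1.01 fz 1.3 z 0.267 grip 40.0
```

Drag is about 8 N with little radial force, so the knob tracks well. I continue.

```bash
J="python3 -m jog"
( $J '[[[-1,-0.0143,0.0006,0,0],[-1,-0.0283,-0.0026,0,0]]]'
$J '[[[-1,-0.0127,-0.0067,0,0],[-1,-0.0232,-0.0165,0,0]]]'
$J '[[[-1,-0.0077,-0.0121,0,0],[-1,-0.0119,-0.0259,0,0]]]' ) | python3 f.py
```

```text
t 10.77 cw 117.7 r 0.0548 drag 9.01 rad -1.45 fz 2.1 z 0.2669 grip 40.0
t 10.93 cw 148.6 r 0.0545 drag 8.38 rad -2.23 fz 3.6 z 0.267 grip 40.0
t 11.1 cw 179.5 r 0.0543 drag 8.19 rad -6.89 fz 4.7 z 0.2669 grip 40.0
```

```bash
python3 -c "
from h import *
print(robot.observe()['qpos'])"
```

```text
[ 0.1576809   0.29638816  1.49939818 -0.00286939  1.34537049  2.5776601 ]
```

```bash
J="python3 -m jog"
( $J '[[[-1,-0.0006,-0.0143,0,0],[-1,0.0026,-0.0283,0,0]]]'
$J '[[[-1,0.0067,-0.0127,0,0],[-1,0.0165,-0.0232,0,0]]]'
$J '[[[-1,0.0121,-0.0077,0,0],[-1,0.0259,-0.0119,0,0]]]' ) | python3 f.py
```

```text
t 11.27 cw 209.9 r 0.0544 drag 8.52 rad -8.72 fz 6.5 z 0.2669 grip 40.0
t 11.43 cw 239.7 r 0.0546 drag 7.49 rad -9.85 fz 9.2 z 0.2669 grip 40.0
t 11.6 cw 269.4 r 0.055 drag 7.93 rad -9.97 fz 10.4 z 0.2669 grip 40.0
```

```bash
J="python3 -m jog"
( $J '[[[-1,0.0143,-0.0006,0,0],[-1,0.0283,0.0026,0,0]]]'
$J '[[[-1,0.0127,0.0067,0,0],[-1,0.0232,0.0165,0,0]]]'
$J '[[[-1,0.0077,0.0121,0,0],[-1,0.0119,0.0259,0,0]]]' ) | python3 f.py
```

```text
t 11.77 cw 298.5 r 0.0554 drag 7.9 rad -8.63 fz 9.1 z 0.2669 grip 40.0
t 11.93 cw 327.7 r 0.0558 drag 6.85 rad -5.13 fz 6.1 z 0.2669 grip 40.0
t 12.1 cw 357.4 r 0.056 drag 7.08 rad -4.22 fz 3.1 z 0.2669 grip 40.0
```

```bash
J="python3 -m jog"
( $J '[[[-1,0.0006,0.0143,0,0],[-1,-0.0026,0.0283,0,0]]]'
$J '[[[-1,-0.0067,0.0127,0,0],[-1,-0.0165,0.0232,0,0]]]'
$J '[[[-1,-0.0121,0.0077,0,0],[-1,-0.0259,0.0119,0,0]]]' ) | python3 f.py
```

```text
t 12.27 cw 27.0 r 0.056 drag 7.81 rad -1.55 fz 1.8 z 0.267 grip 40.0
t 12.43 cw 56.7 r 0.0557 drag 9.14 rad -0.0 fz 0.8 z 0.267 grip 40.0
t 12.6 cw 86.9 r 0.0553 drag 8.35 rad -0.24 fz 0.7 z 0.267 grip 40.0
```

```bash
J="python3 -m jog"
( $J '[[[-1,-0.0143,0.0006,0,0],[-1,-0.0283,-0.0026,0,0]]]'
$J '[[[-1,-0.0127,-0.0067,0,0],[-1,-0.0232,-0.0165,0,0]]]'
$J '[[[-1,-0.0077,-0.0121,0,0],[-1,-0.0119,-0.0259,0,0]]]' ) | python3 f.py
```

```text
t 12.77 cw 117.7 r 0.0548 drag 8.18 rad -0.28 fz 2.1 z 0.267 grip 40.0
t 12.93 cw 147.9 r 0.0545 drag 13.55 rad -2.03 fz 4.6 z 0.2669 grip 40.0
t 13.1 cw 178.2 r 0.0542 drag 14.17 rad -4.98 fz 7.9 z 0.2669 grip 40.0
```

Contact falls between 118° and 148° on the second turn: the drag stepped from 8.2 to 13.6 N. Half a turn further is about 313°, with a tolerance of ±45°.

```bash
J="python3 -m jog"
( $J '[[[-1,-0.0006,-0.0143,0,0],[-1,0.0026,-0.0283,0,0]]]'
$J '[[[-1,0.0067,-0.0127,0,0],[-1,0.0165,-0.0232,0,0]]]'
$J '[[[-1,0.0121,-0.0077,0,0],[-1,0.0259,-0.0119,0,0]]]'
$J '[[[-1,0.0143,-0.0006,0,0],[-1,0.0283,0.0026,0,0]]]'
$J '[[[-1,0.0127,0.0067,0,0],[-1,0.0127,0.0067,0,0]]]' ) | python3 f.py
```

```text
t 13.27 cw 208.4 r 0.0544 drag 13.82 rad -8.22 fz 11.0 z 0.2669 grip 40.0
t 13.43 cw 238.3 r 0.0545 drag 14.55 rad -9.22 fz 12.5 z 0.2669 grip 40.0
t 13.6 cw 267.6 r 0.055 drag 14.12 rad -9.5 fz 11.3 z 0.2669 grip 40.0
t 13.77 cw 296.6 r 0.0554 drag 14.6 rad -6.99 fz 9.0 z 0.2669 grip 40.0
t 13.93 cw 314.0 r 0.0555 drag 3.85 rad -4.26 fz 5.2 z 0.2669 grip 40.0
```

```bash
J="python3 -m jog"
$J '[[[-0.3,0,0,0,0],[-0.3,0,0,0,0],[-0.3,0,0,0,0],[-0.3,0,0,-0.003,0],[-0.3,0,0,-0.01,0]]]'|tee o|python3 f.py; tail -2 o
$J '[[[-0.3,0,0,-0.02,0],[-0.3,0,0,-0.05,0],[-0.3,0,0,-0.09,0],[-0.3,0,0,-0.1,0],[-0.3,0,0,-0.1,0]]]'
# clear of the cameras' view, away from the press towards -y
$J '[[[-0.3,0.03,0.02,0,0],[-0.3,0.06,0.04,0,0],[-0.3,0.09,0.06,0,0],[-0.3,0.12,0.08,0,0],[-0.3,0.15,0.1,0,0]]]'
python3 - <<'E'
from h import *
t=save('top','t3.png'); s=save('scene','s3.png')
cv2.imwrite('pics/c3.png',np.hstack([cv2.resize(t[140:280,140:340],(400,280)),cv2.resize(s[110:270,165:365],(350,280))])[:,:,::-1])
cs,ct=cam('scene'),cam('top')
for n,im,c in(('t',t,ct),('s',s,cs)):
    h=cv2.cvtColor(im,cv2.COLOR_RGB2HSV).astype(int); m=(((h[...,0]<5)|(h[...,0]>174))&(h[...,1]>130)&(h[...,2]>90)).astype(np.uint8)
    m[:110]=0;m[270:]=0;m[:,:200]=0;m[:,310:]=0
    y,x=np.nonzero(m); p=plane(c,(x.mean(),y.mean()),.28) if len(x) else None; print(n,len(x),p)
    if p is not None: print('cw',(-39-np.degrees(np.arctan2(p[1]-.1205,p[0]-.532)))%360)
E
```

```text
t 14.35 cw 315.1 r 0.0553 drag 0.2 rad 1.03 fz -0.5 z 0.275 grip 0.0
opening: 0.0325
grip_force: 0.0
time: 14.77
tool_pos: [0.5884, 0.1263, 0.3806]
tool_rot: [-3.134, -0.005, -0.848]
contact_force: [0.1, 0.2, 0.1]
opening: 0.0319
grip_force: 0.0
time: 15.18
tool_pos: [0.6112, -0.0539, 0.3747]
tool_rot: [3.141, 0.001, -0.848]
contact_force: [1.3, 0.2, 0.3]
opening: 0.0321
grip_force: 0.0
t 46 [0.58760422 0.12762188 0.28      ]
cw 313.7012045055864
s 90 [0.59534965 0.12555111 0.28      ]
cw 316.44123741381117
```

View pics/c3.png

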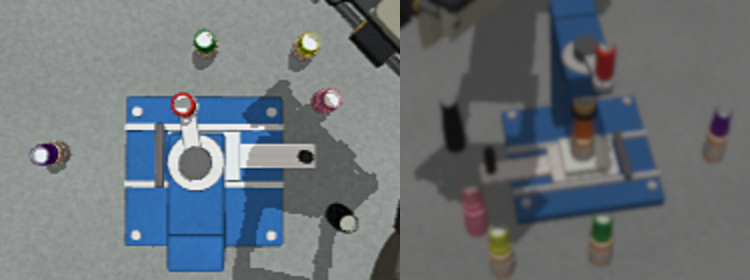

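The check picture shows the knob at (182,104), about 314° clockwise from its start angle. The sled is home with the handle at (305,156), the bottle is upright under the ram at (583,130), and all the spares are standing. The robot is clear of everything, so I hand in.

```bash
python3 -c "
from cell import robot
print(robot.hand_in())"
```

```text
the job is handed in; nothing more can be done
None
```

The job is handed in but its verdict was not shown: the sled is home, the press is clamped about half a turn past contact (roughly 180°, give or take 15°, judged from the step in crank drag), the spares are still standing, and the arm is clear.

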